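# Pistons from the wash rack to the build rack, in cylinder order

### The job

The four pistons have drained; move them from the steel wash rack onto the posts of the wooden build rack, keeping their cylinder order as counted from the yellow end of each rack: the piston nearest the yellow end of the wash rack goes on the post nearest the yellow end of the build rack, and so on down the row. The build rack stands turned about, so mind which end is yellow. Set each piston down gently, crown up and fully seated over its post, and let none fall over.

Things in the scene. Friction and masses are not known exactly. Their poses are not given: they have to be found in the camera images.
- piston_red: Loose aluminium engine piston, crown up, red paint mark (17 mm across) in the middle of its flat crown. Diameter 48, height 42, about 110 g. Its hollow skirt, 42 inside diameter and 22 deep, drops over a post. Origin: centre of its underside (the skirt's lower edge), z up. Yaw is arbitrary and does not matter. Grip across the diameter from above.
- piston_blue: Loose aluminium engine piston, crown up, blue paint mark (17 mm across) in the middle of its flat crown. Diameter 48, height 42, about 110 g. Its hollow skirt, 42 inside diameter and 22 deep, drops over a post. Origin: centre of its underside (the skirt's lower edge), z up. Yaw is arbitrary and does not matter. Grip across the diameter from above.
- piston_green: Loose aluminium engine piston, crown up, green paint mark (17 mm across) in the middle of its flat crown. Diameter 48, height 42, about 110 g. Its hollow skirt, 42 inside diameter and 22 deep, drops over a post. Origin: centre of its underside (the skirt's lower edge), z up. Yaw is arbitrary and does not matter. Grip across the diameter from above.
- piston_black: Loose aluminium engine piston, crown up, black paint mark (17 mm across) in the middle of its flat crown. Diameter 48, height 42, about 110 g. Its hollow skirt, 42 inside diameter and 22 deep, drops over a post. Origin: centre of its underside (the skirt's lower edge), z up. Yaw is arbitrary and does not matter. Grip across the diameter from above.
- wash_post_red: Fixed wash-rack post on which the red-marked piston stands at the start; its place in the row varies. Dark steel disc, diameter 56, 3 thick, with a round-topped pin, diameter 16, rising 18 above the disc (inside the skirt; the disc's rim shows around the piston). Origin: centre of the disc's underside; the piston's underside rests 3 above it.
- wash_post_blue: Fixed wash-rack post on which the blue-marked piston stands at the start; its place in the row varies. Dark steel disc, diameter 56, 3 thick, with a round-topped pin, diameter 16, rising 18 above the disc (inside the skirt; the disc's rim shows around the piston). Origin: centre of the disc's underside; the piston's underside rests 3 above it.
- wash_post_green: Fixed wash-rack post on which the green-marked piston stands at the start; its place in the row varies. Dark steel disc, diameter 56, 3 thick, with a round-topped pin, diameter 16, rising 18 above the disc (inside the skirt; the disc's rim shows around the piston). Origin: centre of the disc's underside; the piston's underside rests 3 above it.
- wash_post_black: Fixed wash-rack post on which the black-marked piston stands at the start; its place in the row varies. Dark steel disc, diameter 56, 3 thick, with a round-topped pin, diameter 16, rising 18 above the disc (inside the skirt; the disc's rim shows around the piston). Origin: centre of the disc's underside; the piston's underside rests 3 above it.
- wash_rack: Fixed stainless draining rack, 66 wide (x), 336 long (y), bar top 24 high, end blocks 40 high: yellow at its +y end (robot's left), dark grey at -y. Its four posts, on x = 0 at y = +99, +33, -33, -99 (first to fourth from the yellow end), carry the pistons. Origin: centre of underside, on the table; its x within 0.15 rad of the world's.
- build_rack: Fixed pale beech rack, 66 wide (x), 336 long (y), empty; end blocks 40 high: yellow at its +y end (robot's right, as it stands turned about), dark wood at -y. Four posts on x = 0 at y = +99, +33, -33, -99 (first to fourth from yellow): grey disc, diameter 56, top face at z = 27 (where a seated piston's origin lies), white pin, diameter 16, 18 taller. Origin: centre of underside.
Mind the look-alikes: they are no part of the job. What is shaped like the piston_black but orange or purple is not meant. What is shaped like the piston_green but orange or purple is not meant.

How it is judged (in metres and radians):
At the end, for the whole second after the job is handed in: Each piston stands over the build-rack post that has the same place, counted from the yellow end, as the wash-rack post it came from: within 15 mm of that post's centre along and across the rack, seated within 3 mm of the post's disc in height, crown up within 0.08 rad, released and at rest (((y of wash_post_red in the frame of wash_rack between 0.089 and 0.109 m and y of piston_red in the frame of build_rack between 0.084 and 0.114 m) or (y of wash_post_red in the frame of wash_rack between 0.023 and 0.043 m and y of piston_red in the frame of build_rack between 0.018 and 0.048 m) or (y of wash_post_red in the frame of wash_rack between -0.043 and -0.023 m and y of piston_red in the frame of build_rack between -0.048 and -0.018 m) or (y of wash_post_red in the frame of wash_rack between -0.109 and -0.089 m and y of piston_red in the frame of build_rack between -0.114 and -0.084 m)) and x of piston_red in the frame of build_rack between -0.015 and 0.015 m and z of piston_red in the frame of build_rack between 0.024 and 0.03 m and angle between each of piston_red, piston_blue, piston_green, piston_black's own z axis and vertical below 0.08 rad and linear speed of each of piston_red, piston_blue, piston_green, piston_black below 0.02 m/s and angular speed of each of piston_red, piston_blue, piston_green, piston_black below 0.3 rad/s and ((y of wash_post_blue in the frame of wash_rack between 0.089 and 0.109 m and y of piston_blue in the frame of build_rack between 0.084 and 0.114 m) or (y of wash_post_blue in the frame of wash_rack between 0.023 and 0.043 m and y of piston_blue in the frame of build_rack between 0.018 and 0.048 m) or (y of wash_post_blue in the frame of wash_rack between -0.043 and -0.023 m and y of piston_blue in the frame of build_rack between -0.048 and -0.018 m) or (y of wash_post_blue in the frame of wash_rack between -0.109 and -0.089 m and y of piston_blue in the frame of build_rack between -0.114 and -0.084 m)) and x of piston_blue in the frame of build_rack between -0.015 and 0.015 m and z of piston_blue in the frame of build_rack between 0.024 and 0.03 m and ((y of wash_post_green in the frame of wash_rack between 0.089 and 0.109 m and y of piston_green in the frame of build_rack between 0.084 and 0.114 m) or (y of wash_post_green in the frame of wash_rack between 0.023 and 0.043 m and y of piston_green in the frame of build_rack between 0.018 and 0.048 m) or (y of wash_post_green in the frame of wash_rack between -0.043 and -0.023 m and y of piston_green in the frame of build_rack between -0.048 and -0.018 m) or (y of wash_post_green in the frame of wash_rack between -0.109 and -0.089 m and y of piston_green in the frame of build_rack between -0.114 and -0.084 m)) and x of piston_green in the frame of build_rack between -0.015 and 0.015 m and z of piston_green in the frame of build_rack between 0.024 and 0.03 m and ((y of wash_post_black in the frame of wash_rack between 0.089 and 0.109 m and y of piston_black in the frame of build_rack between 0.084 and 0.114 m) or (y of wash_post_black in the frame of wash_rack between 0.023 and 0.043 m and y of piston_black in the frame of build_rack between 0.018 and 0.048 m) or (y of wash_post_black in the frame of wash_rack between -0.043 and -0.023 m and y of piston_black in the frame of build_rack between -0.048 and -0.018 m) or (y of wash_post_black in the frame of wash_rack between -0.109 and -0.089 m and y of piston_black in the frame of build_rack between -0.114 and -0.084 m)) and x of piston_black in the frame of build_rack between -0.015 and 0.015 m and z of piston_black in the frame of build_rack between 0.024 and 0.03 m); the robot touches nothing.
It fails at once if a piston is tipped over (more than 0.9 rad) (angle between any of piston_red, piston_blue, piston_green, piston_black's own z axis and vertical above 0.9 rad).
It fails at once if a piston is dropped (falls free of the fingers at over 0.6 m/s, as from some 20 mm) ((linear speed of piston_red above 0.6 m/s and contact force between piston_red and the fingers below 0.1 N) or (linear speed of piston_blue above 0.6 m/s and contact force between piston_blue and the fingers below 0.1 N) or (linear speed of piston_green above 0.6 m/s and contact force between piston_green and the fingers below 0.1 N) or (linear speed of piston_black above 0.6 m/s and contact force between piston_black and the fingers below 0.1 N)).
It fails at once if a piston is pressed hard onto the build rack (over 50 N) (contact force between any of piston_red, piston_blue, piston_green, piston_black and build_rack above 50 N).
It also fails if it takes over 102 s, if anything falls off the work surface, if the arm or the gripper's body presses on something with over 40 N, if the wrist force passes 120 N, or if a joint passes its speed limit or range.

### The arm

A 6-joint arm with a two-finger parallel gripper is mounted at the origin on the work surface. World frame = base frame: x ahead of the robot, y to its left, z up, the work surface at z = 0. Lengths are in mm, angles in rad, forces in N, time in s.
With the tool pointing down it reaches from about 350 to 875 mm from the base axis. Payload 4.2 kg.
Tool frame: the origin (TCP) lies midway between the tips of the shut fingers; the grasp point (between the pads) lies 19 mm behind it; z points along the fingers, y is the line along which they close (so a half turn about z gives the same grasp; the last joint's range is limited). The gripper opens to 85 mm and grips with 20 to 120 N. Pads are 22 mm wide; open, the fingers measure 114 mm over their backs; the gripper's body (76 mm by 85 mm) begins 54 mm behind the grasp point. The pads swing forward as they close: fully open they stand 13 mm farther back than shut.
Start: joints at [-0.971, 0.385, 0.008, 0, -1.194, -0.259], TCP at [208.915, -589.028, 231.312] pointing down, gripper open.
Joint ranges: [-3.14, 3.14], [-1.21, 2.06], [-1.07, 1.41], [-3.16, 2.05], [-2.99, -0.16], [-3.1, 3.1]. Speed limits (rad/s): [2.79, 2.79, 3.14, 3.14, 3.14, 3.14].

### API

Orientations are given as a rotation vector (axis times angle).
In Python, from rig import arm gives the robot as it stands.
- The arm moves only by the tool send_rows, never from a script. Its argument "moves" is a list of rows, each an object of numbers: "dx", "dy", "dz": the shift along the tool's x, y, z in units of 60 mm (1.0 is 60 mm); "wx", "wy", "wz": the turn, a rotation vector about the tool's x, y, z in units of 6 degrees (1.0 is 6 degrees); "grip": the closure, from -1 (fully open) to 1 (shut), so that 0 is half open. In form: [{"dx": .., "dy": .., "dz": .., "wx": .., "wy": .., "wz": .., "grip": ..}, ...]. A call has 1 to 12 rows; each row is the pose to reach, as a shift and turn from the pose commanded when the call began, along the tool's axes at that moment; what a row does not reach only later rows make up. A row lasts 1/8 s, in which the tool goes at most 62.5 mm and 10.7 degrees, less where a joint would pass 70% of its speed; a pose out of reach is approached as far as the arm can. A call with a gripper value outside its range is refused whole. The fingers move at their own pace and stop on an object; "squeeze" is the grip in N (left out, the last holds). Time passes only in rows, so rows that repeat a pose let the fingers close. It gives the time, the measured TCP pose, the force, the opening and the grip force at its end, in the units of the state.
- arm.get_state(): the state, without advancing time (a new reading comes with each control period).
- arm.grab_frame(name): name is "scene" or "top" or "wrist"; returns the picture (480x640x3 uint8, blue, green, red); there is no depth.
- arm.get_calibration(name): a dict with "K" (3x3 intrinsics, pixels), "pose" (4x4, takes a point from camera to world coordinates); the wrist camera has in their place "hand_eye" (4x4, takes a point from camera to tool coordinates, whose origin is the TCP and whose axes are the flange's). Camera axes: x right, y down, z forward; pixel columns grow to the right and rows downward; lengths in mm; the calibration is good to about 2 mm. A picture is of the moment at which its call begins: read the wrist's pose just before it. get_calibration takes no time and is no camera call.
- arm.hand_in(): hands the job in; it is judged then, once.
The state is a dict: "time": time; "q": joint angles; "joint_velocities": joint speeds; "joint_torque": joint torques, N m; "position": TCP position; "tool_rot": TCP orientation; "ft_force": force on the tool from outside, world axes, zero at the start; "moment": the same for the moment, N m; "grip_width": opening from 0.0 (shut) to 1.0 (fully open); "gripper_force": force on a finger pad.
Only numpy, scipy, OpenCV 4.12 (cv2) and the standard library are available. Lean on these libraries where they do the work, as an engineer would, in place of code of your own. Each camera call takes 0.05 s, during which the arm holds its last target. There are 200 camera calls.

## Working session

There is one attempt and no reset: what is moved stays moved. The work goes in short steps, Python scripts to look and compute and a tool call to move; the robot and the scene stay as the last step left them, time stands still between calls to the robot, and variables do not carry over. Pictures are saved under pics/ and viewed, at most 14 in all, crops included, and the job is handed in when it is done.

Besides the shell and the picture viewer there is one more tool, called after "Emit:" as name([rows], argument=value, ...), one row to a line, values as JSON. send_rows: Moves the arm, as the interface text tells. Its arguments: {"type":"object","properties":{"moves":{"type":"array","items":{"type":"object","properties":{"dx":{"type":"number"},"dy":{"type":"number"},"dz":{"type":"number"},"wx":{"type":"number"},"wy":{"type":"number"},"wz":{"type":"number"},"grip":{"type":"number"}}}},"squeeze":{"type":"number"}},"required":["moves"]}

```bash
mkdir -p pics
python3 - <<'E'
from rig import arm
import cv2,numpy as np
s=arm.get_state();print({k:np.round(v,3).tolist() for k,v in s.items()})
for n in("top","scene"):
    cv2.imwrite(f"pics/{n}0.png",arm.grab_frame(n));c=arm.get_calibration(n);print(n,np.round(c["K"],1).tolist(),np.round(c["pose"],3).tolist())
print(np.round(arm.get_calibration("wrist")["hand_eye"],3).tolist())
E
```

```text
{'time': 0.0, 'q': [-0.971, 0.386, 0.007, -0.001, -1.194, -0.259], 'joint_velocities': [-0.001, -0.002, 0.002, 0.0, 0.001, -0.001], 'joint_torque': [0.002, -39.229, 18.84, 4.186, -0.005, 0.0], 'position': [208.719, -588.484, 230.227], 'tool_rot': [0.532, -3.096, -0.003], 'ft_force': [1.329, -0.056, 0.372], 'moment': [-0.016, 0.032, 0.001], 'gripper_force': 0.0, 'grip_width': 0.997}
top [[494.7, 0.0, 322.7], [0.0, 494.7, 248.9], [0.0, 0.0, 1.0]] [[0.029, -0.995, 0.091, 497.189], [-1.0, -0.029, -0.001, -31.338], [0.004, -0.091, -0.996, 699.179], [0.0, 0.0, 0.0, 1.0]]
scene [[509.7, 0.0, 330.4], [0.0, 509.7, 236.7], [0.0, 0.0, 1.0]] [[0.755, 0.553, -0.352, 814.295], [0.656, -0.642, 0.398, -279.102], [-0.006, -0.531, -0.847, 646.75], [0.0, 0.0, 0.0, 1.0]]
[[0.0, -0.965, -0.263, 66.302], [1.0, -0.0, 0.001, 0.27], [-0.001, -0.263, 0.965, -141.432], [0.0, 0.0, 0.0, 1.0]]
```

View pics/top0.png

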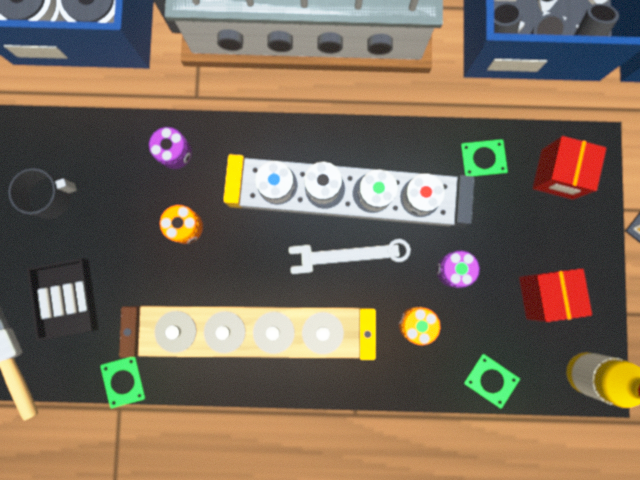

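View pics/scene0.png

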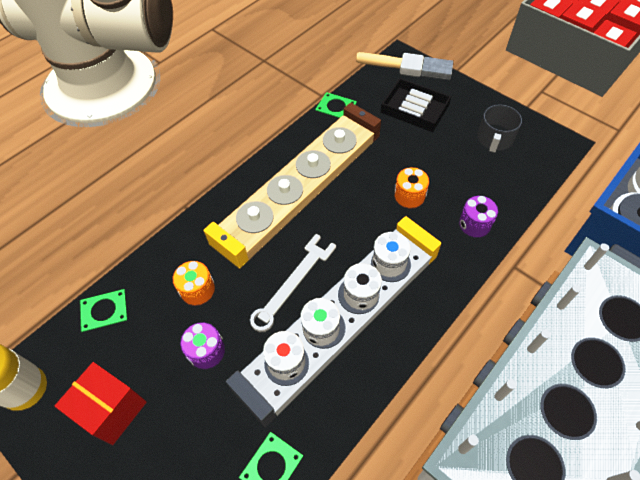

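The top view shows the wash row counted from its yellow end (left): blue (274,180), black (323,180), green (378,187), red (426,191). The build posts counted from its yellow end (right) are (323,333), (273,333), (223,332), (174,331).

The look-alikes are purple/black (168,145), orange/black (180,223), purple/green (460,268) and orange/green (421,326). I exclude them because they have coloured bodies and stand off the rack.

In the scene view the pistons are blue (392,246), black (362,279), green (320,315) and red (283,350).

```bash
cat > h.py <<'E'
import cv2,numpy as np
from rig import arm
def P(cam):
    c=arm.get_calibration(cam);return np.array(c["K"])@np.linalg.inv(np.array(c["pose"]))[:3]
def tri(Ps,uv):
    X=cv2.triangulatePoints(Ps[0],Ps[1],np.float64(uv[0]).reshape(2,1),np.float64(uv[1]).reshape(2,1)).ravel();return X[:3]/X[3]
def blob(im,seed,kind,r=14):
    x,y=map(int,seed);w=im[y-r:y+r+1,x-r:x+r+1].astype(int);b,g,rd=w[...,0],w[...,1],w[...,2]
    m={'blue':b-rd>60,'green':g-rd>60,'red':rd-g>60,'black':w.max(2)<70,'pin':w.min(2)>222}[kind]
    n,l,st,c=cv2.connectedComponentsWithStats(m.astype(np.uint8))
    k=min(range(1,n),key=lambda i:np.hypot(*(c[i]-r))-st[i,4]/10)
    return c[k]+[x-r,y-r],st[k,4]
E
python3 - <<'E'
from h import *
it,isc=cv2.imread("pics/top0.png"),cv2.imread("pics/scene0.png")
Ps=[P("top"),P("scene")]
S=[('blue',(274,180),(392,246)),('black',(323,180),(362,279)),('green',(378,187),(320,315)),('red',(426,191),(283,350)),
('pin',(323,333),(253,212)),('pin',(273,333),(284,184)),('pin',(223,332),(312,158)),('pin',(174,331),(340,134))]
for k,a,b in S:
    A,B=blob(it,a,k),blob(isc,b,k)
    X=tri(Ps,(A[0],B[0])); print(k,A[0].round(1),A[1],B[0].round(1),B[1],X.round(1))
a=cv2.resize(it[140:220,220:480],None,fx=3,fy=3,interpolation=2);b=cv2.resize(isc[110:380,200:450],None,fx=1.2,fy=1.2)
cv2.imwrite("pics/crop.png",np.vstack([a,np.pad(b,((0,0),(0,a.shape[1]-b.shape[1]),(0,0)))]))
E
```

```text
blue [273.5 178.9] 124 [392.1 245.9] 111 [644.9  34.6  68.1]Traceback (most recent call last):
  File "<stdin>", line 7, in <module>
  File "h.py", line 11, in blob
    k=min(range(1,n),key=lambda i:np.hypot(*(c[i]-r))-st[i,4]/10)
ValueError: min() iterable argument is empty
```

```bash
sed -i "s/w.max(2)<70/w.max(2)<110/; s/w.min(2)>222/w.min(2)>.5*(np.median(w[r-7:r+8,r-7:r+8].min(2))+w[r-4:r+5,r-4:r+5].min(2).max())/" h.py
python3 - <<'E'
from h import *
it,isc=cv2.imread("pics/top0.png"),cv2.imread("pics/scene0.png")
a=cv2.resize(it[140:220,220:480],None,fx=3,fy=3,interpolation=2);b=cv2.resize(isc[110:380,200:450],None,fx=1.2,fy=1.2)
cv2.imwrite("pics/crop.png",np.vstack([a,np.pad(b,((0,0),(0,a.shape[1]-b.shape[1]),(0,0)))]))
Ps=[P("top"),P("scene")]
S=[('blue',(274,180),(392,246)),('black',(323,180),(362,279)),('green',(378,187),(320,315)),('red',(426,191),(283,350)),
('pin',(323,333),(253,212)),('pin',(273,333),(284,184)),('pin',(223,332),(312,158)),('pin',(174,331),(340,134))]
for k,a,b in S:
    A,B=blob(it,a,k),blob(isc,b,k)
    X=tri(Ps,(A[0],B[0])); print(k,A[0].round(1),A[1],B[0].round(1),B[1],X.round(1))
E
```

```text
blue [273.5 178.9] 124 [392.1 245.9] 111 [644.9  34.6  68.1]
black [322.5 179.5] 74 [362.4 278.9] 103 [646.  -28.9  67.9]
green [378.5 187.3] 120 [319.9 314.8] 135 [ 637.9 -101.5   68.6]
red [425.6 191.4] 116 [282.9 349.3] 153 [ 634.1 -162.7   68.9]
pin [322.6 334.4] 88 [252.8 210.4] 93 [445.4 -34.2  38.6]
pin [272.1 333.8] 82 [283.6 182.9] 82 [444.2  32.2  37.8]
pin [221.7 333.1] 91 [312.3 157. ] 76 [443.   98.5  38. ]
pin [171.6 332.7] 96 [339.1 132.9] 69 [441.6 164.7  38. ]
```

View pics/crop.png

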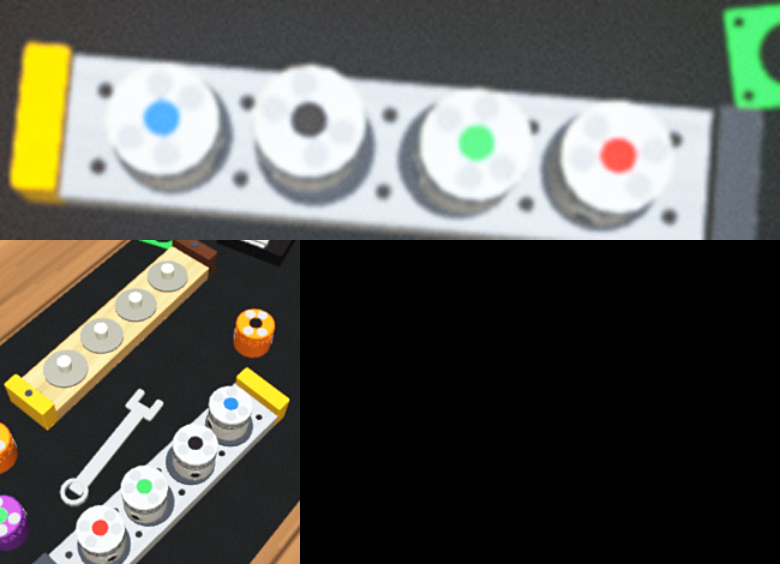

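All four measured crowns stand at z≈68–69 (69 expected). The build pins are 66.3 mm apart (66 expected). The crop confirms four bare-aluminium pistons on the steel rack in the order blue, black, green, red from yellow, in tool reach. Next I move above red.

Emit:
send_rows([
  {"dx":-0.82,"dy":0.39,"dz":0.05,"wz":-1.07,"grip":-1},
  {"dx":-1.65,"dy":0.79,"dz":0.1,"wz":-2.14,"grip":-1},
  {"dx":-2.47,"dy":1.18,"dz":0.14,"wz":-3.2,"grip":-1},
  {"dx":-3.29,"dy":1.57,"dz":0.19,"wz":-4.27,"grip":-1},
  {"dx":-4.11,"dy":1.97,"dz":0.24,"wz":-5.34,"grip":-1},
  {"dx":-4.94,"dy":2.36,"dz":0.28,"wz":-6.41,"grip":-1},
  {"dx":-5.76,"dy":2.76,"dz":0.33,"wz":-7.48,"grip":-1},
  {"dx":-6.58,"dy":3.15,"dz":0.38,"wz":-8.55,"grip":-1},
  {"dx":-7.41,"dy":3.54,"dz":0.43,"wz":-9.6,"grip":-1},
  {"dx":-8.23,"dy":3.94,"dz":0.47,"wz":-10.7,"grip":-1},
  {"dx":-9.05,"dy":4.33,"dz":0.52,"wz":-11.75,"grip":-1},
  {"dx":-9.05,"dy":4.33,"dz":0.52,"wz":-11.75,"grip":-1},
], squeeze=45)

```text
schema error: expected keys dx, dy, dz, wx, wy, wz, grip
```

```bash
cat >> h.py <<'E'
from scipy.spatial.transform import Rotation as R
def wristP():
    s=arm.get_state();c=arm.get_calibration("wrist");T=np.eye(4);T[:3,:3]=R.from_rotvec(s["tool_rot"]).as_matrix();T[:3,3]=s["position"]
    return np.array(c["K"])@np.linalg.inv(T@np.array(c["hand_eye"]))[:3]
def proj(P,X):
    p=P@np.append(X,1);return p[:2]/p[2]
E
python3 - <<'E'
from h import *
s=arm.get_state();print(s["time"],np.round(s["position"],1),R.from_rotvec(s["tool_rot"]).as_matrix().round(3).tolist(),np.round(s["q"],2))
Pw=wristP();im=arm.grab_frame("wrist")
for n,X in dict(red=(634.1,-162.7,69),green=(637.9,-101.5,69)).items():print(n,proj(Pw,X).round(1))
cv2.imwrite("pics/w1.png",im)
E
```

```text
0.1 [ 208.8 -588.6  230.3] [[-0.943, -0.334, -0.001], [-0.334, 0.943, 0.002], [0.0, 0.002, -1.0]] [-0.97  0.39  0.01 -0.   -1.19 -0.26]
red [557.7 712.2]
green [607.  727.1]
```

View pics/w1.png

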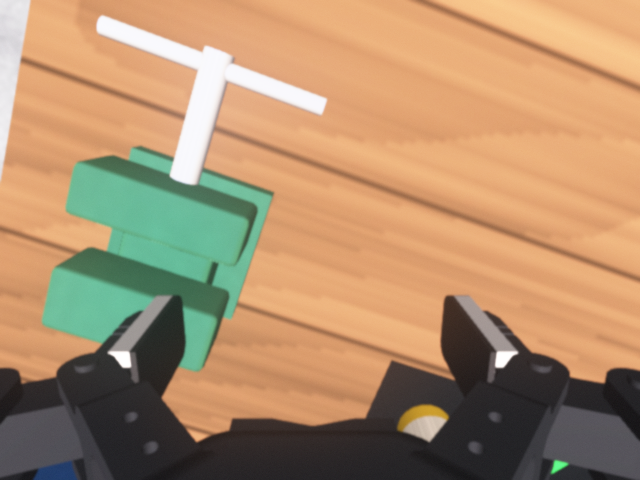

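The move was refused because every key is required. The picture therefore shows only the start view: a green vice at (150,250) and the bottle at (423,420). I resend with all keys.

Emit:
send_rows([
  {"dx":-0.82,"dy":0.39,"dz":0.05,"wx":0,"wy":0,"wz":-1.07,"grip":-1},
  {"dx":-1.65,"dy":0.79,"dz":0.1,"wx":0,"wy":0,"wz":-2.14,"grip":-1},
  {"dx":-2.47,"dy":1.18,"dz":0.14,"wx":0,"wy":0,"wz":-3.2,"grip":-1},
  {"dx":-3.29,"dy":1.57,"dz":0.19,"wx":0,"wy":0,"wz":-4.27,"grip":-1},
  {"dx":-4.11,"dy":1.97,"dz":0.24,"wx":0,"wy":0,"wz":-5.34,"grip":-1},
  {"dx":-4.94,"dy":2.36,"dz":0.28,"wx":0,"wy":0,"wz":-6.41,"grip":-1},
  {"dx":-5.76,"dy":2.76,"dz":0.33,"wx":0,"wy":0,"wz":-7.48,"grip":-1},
  {"dx":-6.58,"dy":3.15,"dz":0.38,"wx":0,"wy":0,"wz":-8.55,"grip":-1},
  {"dx":-7.41,"dy":3.54,"dz":0.43,"wx":0,"wy":0,"wz":-9.6,"grip":-1},
  {"dx":-8.23,"dy":3.94,"dz":0.47,"wx":0,"wy":0,"wz":-10.7,"grip":-1},
  {"dx":-9.05,"dy":4.33,"dz":0.52,"wx":0,"wy":0,"wz":-11.75,"grip":-1},
  {"dx":-9.05,"dy":4.33,"dz":0.52,"wx":0,"wy":0,"wz":-11.75,"grip":-1},
], squeeze=45)

```text
time: 1.65
position: [635.6, -159.8, 198.4]
tool_rot: [2.226, -2.216, -0.002]
ft_force: [-0.4, 0.4, -1.0]
grip_width: 0.998
gripper_force: 0.0
```

Run:
```python
from h import *
s=arm.get_state();print(s["time"],np.round(s["position"],1),R.from_rotvec(s["tool_rot"]).as_matrix().round(3).tolist(),np.round(s["q"],2))
Pw=wristP();im=arm.grab_frame("wrist")
for n,X in dict(red=(634.1,-162.7,69),green=(637.9,-101.5,69)).items():print(n,proj(Pw,X).round(1))
cv2.imwrite("pics/w2.png",im)
```

```text
1.65 [ 635.6 -159.8  198.4] [[0.005, -1.0, -0.002], [-1.0, -0.005, 0.0], [-0.0, 0.002, -1.0]] [-0.    0.46  0.04 -0.   -1.16  0.01]
red [314.6 213.9]
green [308.5 301. ]
```

View pics/w2.png

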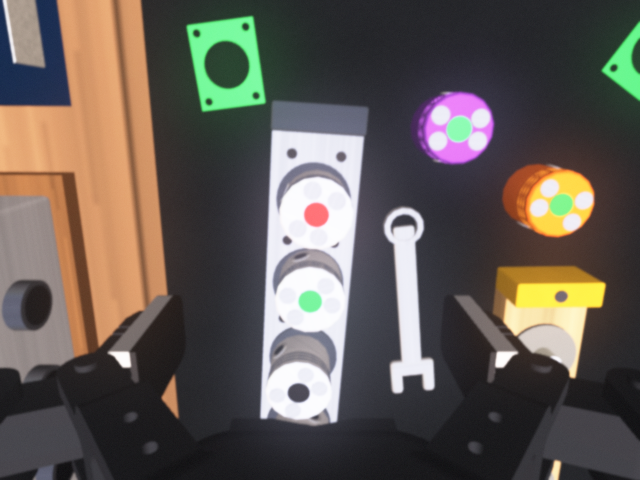

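The red mark is seen at (316,214) against a predicted (315,214), so the measurement agrees. The decoys (purple/green, orange/green) are at (460,128) and (562,204), well clear. Next I descend and grip.

Emit:
send_rows([
  {"dx":0,"dy":0,"dz":0.6,"wx":0,"wy":0,"wz":0,"grip":-1},
  {"dx":0,"dy":0,"dz":1.3,"wx":0,"wy":0,"wz":0,"grip":-1},
  {"dx":0,"dy":0,"dz":2.0,"wx":0,"wy":0,"wz":0,"grip":-1},
  {"dx":0,"dy":0,"dz":2.5,"wx":0,"wy":0,"wz":0,"grip":-1},
  {"dx":0,"dy":0,"dz":2.75,"wx":0,"wy":0,"wz":0,"grip":-1},
  {"dx":0,"dy":0,"dz":2.75,"wx":0,"wy":0,"wz":0,"grip":-1},
  {"dx":0,"dy":0,"dz":2.75,"wx":0,"wy":0,"wz":0,"grip":-0.4},
  {"dx":0,"dy":0,"dz":2.75,"wx":0,"wy":0,"wz":0,"grip":1},
  {"dx":0,"dy":0,"dz":2.75,"wx":0,"wy":0,"wz":0,"grip":1},
  {"dx":0,"dy":0,"dz":2.75,"wx":0,"wy":0,"wz":0,"grip":1},
  {"dx":0,"dy":0,"dz":2.75,"wx":0,"wy":0,"wz":0,"grip":1},
  {"dx":0,"dy":0,"dz":2.75,"wx":0,"wy":0,"wz":0,"grip":1},
], squeeze=45)

```text
time: 3.2
position: [634.9, -162.8, 36.9]
tool_rot: [-2.222, 2.219, -0.004]
ft_force: [-0.6, -0.0, 5.9]
grip_width: 0.551
gripper_force: 46.7
```

Emit:
send_rows([
  {"dx":0,"dy":0,"dz":-0.4,"wx":0,"wy":0,"wz":0,"grip":1},
  {"dx":0,"dy":0,"dz":-1.0,"wx":0,"wy":0,"wz":0,"grip":1},
  {"dx":0,"dy":0,"dz":-1.5,"wx":0,"wy":0,"wz":0,"grip":1},
  {"dx":-0.4,"dy":0.23,"dz":-1.5,"wx":0,"wy":0,"wz":0,"grip":1},
  {"dx":-1.1,"dy":0.65,"dz":-1.5,"wx":0,"wy":0,"wz":0,"grip":1},
  {"dx":-1.9,"dy":1.12,"dz":-1.5,"wx":0,"wy":0,"wz":0,"grip":1},
  {"dx":-2.7,"dy":1.59,"dz":-1.5,"wx":0,"wy":0,"wz":0,"grip":1},
  {"dx":-3.5,"dy":2.06,"dz":-1.5,"wx":0,"wy":0,"wz":0,"grip":1},
  {"dx":-4.3,"dy":2.53,"dz":-1.5,"wx":0,"wy":0,"wz":0,"grip":1},
  {"dx":-5.1,"dy":3.0,"dz":-1.5,"wx":0,"wy":0,"wz":0,"grip":1},
  {"dx":-5.46,"dy":3.21,"dz":-1.5,"wx":0,"wy":0,"wz":0,"grip":1},
  {"dx":-5.46,"dy":3.21,"dz":-1.5,"wx":0,"wy":0,"wz":0,"grip":1},
], squeeze=45)

```text
time: 4.7
position: [440.2, 166.1, 125.1]
tool_rot: [-2.225, 2.217, 0.001]
ft_force: [0.1, -0.1, -0.6]
grip_width: 0.548
gripper_force: 46.6
```

Run:
```python
from h import *
s=arm.get_state();print(s["time"],np.round(s["position"],1),s["grip_width"],np.round(s["tool_rot"],3))
im=arm.grab_frame("wrist");t=arm.grab_frame("top")
cv2.imwrite("pics/w3.png",np.hstack([cv2.resize(im,(400,300)),cv2.resize(t,(400,300))]))
```

```text
4.7 [440.2 166.1 125.1] 0.547818787289135 [-2.225e+00  2.217e+00  1.000e-03]
```

View pics/w3.png

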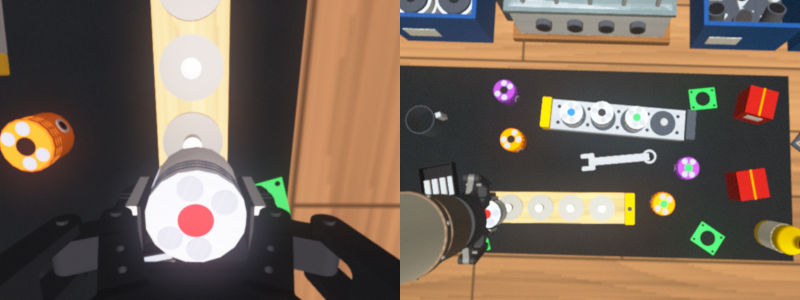

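The red piston hangs upright in the grip, with its mark at (195,220) in the left half of the picture. It is on the rack's centreline at about (191,70). The wash post it left shows empty. Next I lower and release.

Emit:
send_rows([
  {"dx":0,"dy":0,"dz":0.4,"wx":0,"wy":0,"wz":0,"grip":1},
  {"dx":0,"dy":0,"dz":0.8,"wx":0,"wy":0,"wz":0,"grip":1},
  {"dx":0,"dy":0,"dz":1.1,"wx":0,"wy":0,"wz":0,"grip":1},
  {"dx":0,"dy":0,"dz":1.3,"wx":0,"wy":0,"wz":0,"grip":1},
  {"dx":0,"dy":0,"dz":1.4,"wx":0,"wy":0,"wz":0,"grip":1},
  {"dx":0,"dy":0,"dz":1.45,"wx":0,"wy":0,"wz":0,"grip":1},
  {"dx":0,"dy":0,"dz":1.47,"wx":0,"wy":0,"wz":0,"grip":1},
  {"dx":0,"dy":0,"dz":1.47,"wx":0,"wy":0,"wz":0,"grip":1},
], squeeze=45)

```text
time: 5.8
position: [441.3, 165.0, 37.3]
tool_rot: [-2.222, 2.22, -0.0]
ft_force: [-0.7, -0.5, -1.7]
grip_width: 0.554
gripper_force: 46.6
```

Emit:
send_rows([
  {"dx":0,"dy":0,"dz":0.03,"wx":0,"wy":0,"wz":0,"grip":1},
  {"dx":0,"dy":0,"dz":0.03,"wx":0,"wy":0,"wz":0,"grip":0.0},
  {"dx":0,"dy":0,"dz":0.03,"wx":0,"wy":0,"wz":0,"grip":-0.4},
  {"dx":0,"dy":0,"dz":0.03,"wx":0,"wy":0,"wz":0,"grip":-1},
  {"dx":0,"dy":0,"dz":0.03,"wx":0,"wy":0,"wz":0,"grip":-1},
  {"dx":0,"dy":0,"dz":0.03,"wx":0,"wy":0,"wz":0,"grip":-1},
  {"dx":0,"dy":0,"dz":0.03,"wx":0,"wy":0,"wz":0,"grip":-1},
  {"dx":0,"dy":0,"dz":-0.4,"wx":0,"wy":0,"wz":0,"grip":-1},
  {"dx":0,"dy":0,"dz":-1.0,"wx":0,"wy":0,"wz":0,"grip":-1},
  {"dx":0,"dy":0,"dz":-1.5,"wx":0,"wy":0,"wz":0,"grip":-1},
  {"dx":0,"dy":0,"dz":-1.5,"wx":0,"wy":0,"wz":0,"grip":-1},
], squeeze=45)

```text
time: 7.18
position: [442.4, 165.8, 129.2]
tool_rot: [-2.218, 2.216, -0.001]
ft_force: [-0.1, 0.2, -0.0]
grip_width: 1.002
gripper_force: 0.0
```

Run:
```python
from h import *
s=arm.get_state();print(np.round(s["position"],1),s["grip_width"])
Pw=wristP();im=arm.grab_frame("wrist");cv2.imwrite("pics/w4.png",im)
p=proj(Pw,(441.6,164.7,69));print(p,blob(im,p,'red',40))
for y in(98.5,32.2):print(proj(Pw,(443,y,45)))
```

```text
[442.4 165.8 129.2] 1.0023931172620875
[314.69703655 249.07805005] (array([315.87908102, 250.48367594]), np.int32(827))
[312.223125   109.62226856]
[312.32544536 -38.7641043 ]
```

View pics/w4.png

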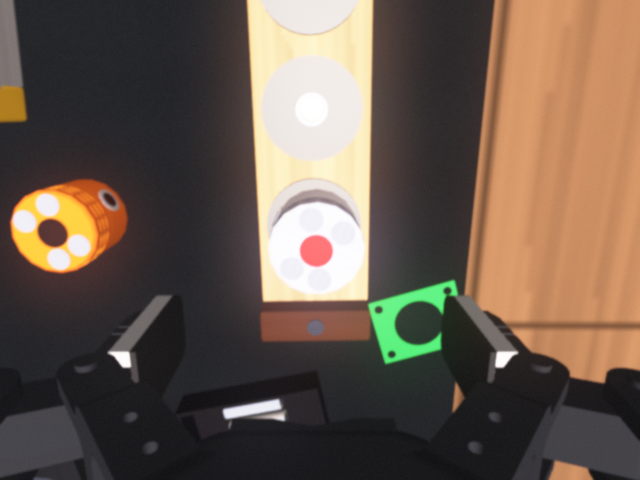

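Red stands seated at its post: mark at (316,250), predicted (315,249) for a crown at z=69. The next pin at (312,109) is also as predicted. Next is green.

Emit:
send_rows([
  {"dx":0.4,"dy":-0.3,"dz":0,"wx":0,"wy":0,"wz":0,"grip":-1},
  {"dx":1.1,"dy":-0.8,"dz":0,"wx":0,"wy":0,"wz":0,"grip":-1},
  {"dx":1.9,"dy":-1.4,"dz":0,"wx":0,"wy":0,"wz":0,"grip":-1},
  {"dx":2.7,"dy":-2.0,"dz":0,"wx":0,"wy":0,"wz":0,"grip":-1},
  {"dx":3.5,"dy":-2.58,"dz":0,"wx":0,"wy":0,"wz":0,"grip":-1},
  {"dx":4.2,"dy":-3.1,"dz":0,"wx":0,"wy":0,"wz":0,"grip":-1},
  {"dx":4.44,"dy":-3.27,"dz":0,"wx":0,"wy":0,"wz":0,"grip":-1},
  {"dx":4.44,"dy":-3.27,"dz":0,"wx":0,"wy":0,"wz":0,"grip":-1},
  {"dx":4.44,"dy":-3.27,"dz":0.5,"wx":0,"wy":0,"wz":0,"grip":-1},
  {"dx":4.44,"dy":-3.27,"dz":1.0,"wx":0,"wy":0,"wz":0,"grip":-1},
  {"dx":4.44,"dy":-3.27,"dz":1.4,"wx":0,"wy":0,"wz":0,"grip":-1},
  {"dx":4.44,"dy":-3.27,"dz":1.53,"wx":0,"wy":0,"wz":0,"grip":-1},
], squeeze=45)

```text
time: 8.72
position: [635.4, -100.0, 33.2]
tool_rot: [2.222, -2.217, -0.005]
ft_force: [-0.1, -0.5, -0.5]
grip_width: 0.997
gripper_force: 0.0
```

Emit:
send_rows([
  {"dx":0,"dy":0,"dz":0,"wx":0,"wy":0,"wz":0,"grip":-0.4},
  {"dx":0,"dy":0,"dz":0,"wx":0,"wy":0,"wz":0,"grip":1},
  {"dx":0,"dy":0,"dz":0,"wx":0,"wy":0,"wz":0,"grip":1},
  {"dx":0,"dy":0,"dz":0,"wx":0,"wy":0,"wz":0,"grip":1},
  {"dx":0,"dy":0,"dz":0,"wx":0,"wy":0,"wz":0,"grip":1},
  {"dx":0,"dy":0,"dz":0,"wx":0,"wy":0,"wz":0,"grip":1},
], squeeze=45)

```text
time: 9.48
position: [638.4, -101.3, 36.8]
tool_rot: [-2.221, 2.219, -0.003]
ft_force: [-1.0, 1.9, 5.2]
grip_width: 0.548
gripper_force: 46.9
```

Emit:
send_rows([
  {"dx":0,"dy":0,"dz":-0.4,"wx":0,"wy":0,"wz":0,"grip":1},
  {"dx":0,"dy":0,"dz":-1.0,"wx":0,"wy":0,"wz":0,"grip":1},
  {"dx":0,"dy":0,"dz":-1.5,"wx":0,"wy":0,"wz":0,"grip":1},
  {"dx":-0.3,"dy":0.3,"dz":-1.5,"wx":0,"wy":0,"wz":0,"grip":1},
  {"dx":-0.85,"dy":0.83,"dz":-1.5,"wx":0,"wy":0,"wz":0,"grip":1},
  {"dx":-1.45,"dy":1.41,"dz":-1.5,"wx":0,"wy":0,"wz":0,"grip":1},
  {"dx":-2.05,"dy":2.0,"dz":-1.5,"wx":0,"wy":0,"wz":0,"grip":1},
  {"dx":-2.65,"dy":2.58,"dz":-1.5,"wx":0,"wy":0,"wz":0,"grip":1},
  {"dx":-3.1,"dy":3.03,"dz":-1.5,"wx":0,"wy":0,"wz":0,"grip":1},
  {"dx":-3.33,"dy":3.25,"dz":-1.5,"wx":0,"wy":0,"wz":0,"grip":1},
  {"dx":-3.33,"dy":3.25,"dz":-1.5,"wx":0,"wy":0,"wz":0,"grip":1},
  {"dx":-3.33,"dy":3.25,"dz":-1.2,"wx":0,"wy":0,"wz":0,"grip":1},
], squeeze=45)

```text
time: 10.98
position: [443.7, 98.7, 108.0]
tool_rot: [-2.22, 2.218, -0.002]
ft_force: [0.2, 0.3, -0.3]
grip_width: 0.546
gripper_force: 46.6
```

Emit:
send_rows([
  {"dx":0,"dy":0,"dz":0.4,"wx":0,"wy":0,"wz":0,"grip":1},
  {"dx":0,"dy":0,"dz":0.8,"wx":0,"wy":0,"wz":0,"grip":1},
  {"dx":0,"dy":0,"dz":1.0,"wx":0,"wy":0,"wz":0,"grip":1},
  {"dx":0,"dy":0,"dz":1.1,"wx":0,"wy":0,"wz":0,"grip":1},
  {"dx":0,"dy":0,"dz":1.15,"wx":0,"wy":0,"wz":0,"grip":1},
  {"dx":0,"dy":0,"dz":1.18,"wx":0,"wy":0,"wz":0,"grip":1},
  {"dx":0,"dy":0,"dz":1.2,"wx":0,"wy":0,"wz":0,"grip":1},
  {"dx":0,"dy":0,"dz":1.2,"wx":0,"wy":0,"wz":0,"grip":1},
], squeeze=45)

```text
time: 11.98
position: [442.8, 98.4, 36.7]
tool_rot: [-2.222, 2.219, -0.001]
ft_force: [-2.0, -1.5, 8.0]
grip_width: 0.551
gripper_force: 47.4
```

Emit:
send_rows([
  {"dx":0,"dy":0,"dz":0,"wx":0,"wy":0,"wz":0,"grip":0.0},
  {"dx":0,"dy":0,"dz":0,"wx":0,"wy":0,"wz":0,"grip":-0.4},
  {"dx":0,"dy":0,"dz":0,"wx":0,"wy":0,"wz":0,"grip":-1},
  {"dx":0,"dy":0,"dz":0,"wx":0,"wy":0,"wz":0,"grip":-1},
  {"dx":0,"dy":0,"dz":0,"wx":0,"wy":0,"wz":0,"grip":-1},
  {"dx":0,"dy":0,"dz":0,"wx":0,"wy":0,"wz":0,"grip":-1},
  {"dx":0,"dy":0,"dz":-0.4,"wx":0,"wy":0,"wz":0,"grip":-1},
  {"dx":0,"dy":0,"dz":-1.0,"wx":0,"wy":0,"wz":0,"grip":-1},
  {"dx":0,"dy":0,"dz":-1.5,"wx":0,"wy":0,"wz":0,"grip":-1},
  {"dx":0,"dy":0,"dz":-1.5,"wx":0,"wy":0,"wz":0,"grip":-1},
], squeeze=45)

```text
time: 13.22
position: [443.8, 99.1, 127.3]
tool_rot: [-2.218, 2.217, -0.002]
ft_force: [-0.3, -0.4, -0.2]
grip_width: 1.001
gripper_force: 0.0
```

Run:
```python
from h import *
s=arm.get_state();print(np.round(s["position"],1),s["grip_width"])
Pw=wristP();im=arm.grab_frame("wrist");cv2.imwrite("pics/w5.png",im)
p=proj(Pw,(443,98.5,69));print(p,blob(im,p,'green',40))
t=arm.grab_frame("top");cv2.imwrite("pics/t5.png",t)
for k,a in(('blue',(273.5,178.9)),('black',(322.5,179.5))):print(k,blob(t,a,k)[0])
```

```text
[443.8  99.1 127.3] 1.0007619692242018
[314.58217663 251.43810626] (array([315.85294118, 250.93259804]), np.int32(816))
blue [273.54471545 178.86178862]
black [322.54054054 179.5       ]
```

Green is seated: mark at (316,251), predicted (315,251). Blue and black have not moved. Next is black.

Emit:
send_rows([
  {"dx":0.2,"dy":-0.34,"dz":0,"wx":0,"wy":0,"wz":0,"grip":-1},
  {"dx":0.6,"dy":-1.0,"dz":0,"wx":0,"wy":0,"wz":0,"grip":-1},
  {"dx":1.1,"dy":-1.75,"dz":0,"wx":0,"wy":0,"wz":0,"grip":-1},
  {"dx":1.6,"dy":-2.55,"dz":0,"wx":0,"wy":0,"wz":0,"grip":-1},
  {"dx":1.98,"dy":-3.15,"dz":0,"wx":0,"wy":0,"wz":0,"grip":-1},
  {"dx":2.12,"dy":-3.38,"dz":0,"wx":0,"wy":0,"wz":0,"grip":-1},
  {"dx":2.12,"dy":-3.38,"dz":0,"wx":0,"wy":0,"wz":0,"grip":-1},
  {"dx":2.12,"dy":-3.38,"dz":0.4,"wx":0,"wy":0,"wz":0,"grip":-1},
  {"dx":2.12,"dy":-3.38,"dz":0.9,"wx":0,"wy":0,"wz":0,"grip":-1},
  {"dx":2.12,"dy":-3.38,"dz":1.3,"wx":0,"wy":0,"wz":0,"grip":-1},
  {"dx":2.12,"dy":-3.38,"dz":1.5,"wx":0,"wy":0,"wz":0,"grip":-1},
  {"dx":2.12,"dy":-3.38,"dz":1.5,"wx":0,"wy":0,"wz":0,"grip":-1},
], squeeze=45)

```text
time: 14.82
position: [644.2, -28.6, 34.2]
tool_rot: [2.221, -2.219, -0.002]
ft_force: [-0.3, 0.1, 0.4]
grip_width: 0.999
gripper_force: 0.0
```

Emit:
send_rows([
  {"dx":0,"dy":0,"dz":0,"wx":0,"wy":0,"wz":0,"grip":-0.4},
  {"dx":0,"dy":0,"dz":0,"wx":0,"wy":0,"wz":0,"grip":1},
  {"dx":0,"dy":0,"dz":0,"wx":0,"wy":0,"wz":0,"grip":1},
  {"dx":0,"dy":0,"dz":0,"wx":0,"wy":0,"wz":0,"grip":1},
  {"dx":0,"dy":0,"dz":0,"wx":0,"wy":0,"wz":0,"grip":1},
  {"dx":0,"dy":0,"dz":0,"wx":0,"wy":0,"wz":0,"grip":1},
], squeeze=45)

```text
time: 15.58
position: [646.0, -28.8, 36.6]
tool_rot: [-2.221, 2.219, -0.002]
ft_force: [-0.8, 0.6, 5.3]
grip_width: 0.544
gripper_force: 46.8
```

Emit:
send_rows([
  {"dx":0,"dy":0,"dz":-0.4,"wx":0,"wy":0,"wz":0,"grip":1},
  {"dx":0,"dy":0,"dz":-1.0,"wx":0,"wy":0,"wz":0,"grip":1},
  {"dx":0,"dy":0,"dz":-1.5,"wx":0,"wy":0,"wz":0,"grip":1},
  {"dx":-0.1,"dy":0.33,"dz":-1.5,"wx":0,"wy":0,"wz":0,"grip":1},
  {"dx":-0.3,"dy":1.0,"dz":-1.5,"wx":0,"wy":0,"wz":0,"grip":1},
  {"dx":-0.53,"dy":1.75,"dz":-1.5,"wx":0,"wy":0,"wz":0,"grip":1},
  {"dx":-0.76,"dy":2.5,"dz":-1.5,"wx":0,"wy":0,"wz":0,"grip":1},
  {"dx":-0.94,"dy":3.1,"dz":-1.5,"wx":0,"wy":0,"wz":0,"grip":1},
  {"dx":-1.01,"dy":3.36,"dz":-1.5,"wx":0,"wy":0,"wz":0,"grip":1},
  {"dx":-1.01,"dy":3.36,"dz":-1.5,"wx":0,"wy":0,"wz":0,"grip":1},
  {"dx":-1.01,"dy":3.36,"dz":-1.2,"wx":0,"wy":0,"wz":0,"grip":1},
], squeeze=45)

```text
time: 16.95
position: [446.4, 32.3, 108.2]
tool_rot: [-2.219, 2.217, -0.004]
ft_force: [0.6, 0.8, -1.9]
grip_width: 0.549
gripper_force: 46.7
```

Emit:
send_rows([
  {"dx":0,"dy":0,"dz":0.4,"wx":0,"wy":0,"wz":0,"grip":1},
  {"dx":0,"dy":0,"dz":0.8,"wx":0,"wy":0,"wz":0,"grip":1},
  {"dx":0,"dy":0,"dz":1.0,"wx":0,"wy":0,"wz":0,"grip":1},
  {"dx":0,"dy":0,"dz":1.1,"wx":0,"wy":0,"wz":0,"grip":1},
  {"dx":0,"dy":0,"dz":1.15,"wx":0,"wy":0,"wz":0,"grip":1},
  {"dx":0,"dy":0,"dz":1.18,"wx":0,"wy":0,"wz":0,"grip":1},
  {"dx":0,"dy":0,"dz":1.2,"wx":0,"wy":0,"wz":0,"grip":1},
  {"dx":0,"dy":0,"dz":1.2,"wx":0,"wy":0,"wz":0,"grip":1},
], squeeze=45)

```text
time: 17.95
position: [444.1, 31.8, 36.5]
tool_rot: [-2.222, 2.219, -0.001]
ft_force: [-1.6, 0.1, 7.0]
grip_width: 0.55
gripper_force: 47.3
```

Emit:
send_rows([
  {"dx":0,"dy":0,"dz":0,"wx":0,"wy":0,"wz":0,"grip":0.0},
  {"dx":0,"dy":0,"dz":0,"wx":0,"wy":0,"wz":0,"grip":-0.4},
  {"dx":0,"dy":0,"dz":0,"wx":0,"wy":0,"wz":0,"grip":-1},
  {"dx":0,"dy":0,"dz":0,"wx":0,"wy":0,"wz":0,"grip":-1},
  {"dx":0,"dy":0,"dz":0,"wx":0,"wy":0,"wz":0,"grip":-1},
  {"dx":0,"dy":0,"dz":0,"wx":0,"wy":0,"wz":0,"grip":-1},
  {"dx":0,"dy":0,"dz":-0.4,"wx":0,"wy":0,"wz":0,"grip":-1},
  {"dx":0,"dy":0,"dz":-1.0,"wx":0,"wy":0,"wz":0,"grip":-1},
  {"dx":0,"dy":0,"dz":-1.5,"wx":0,"wy":0,"wz":0,"grip":-1},
  {"dx":0,"dy":0,"dz":-1.5,"wx":0,"wy":0,"wz":0,"grip":-1},
], squeeze=45)

```text
time: 19.2
position: [445.1, 32.3, 127.3]
tool_rot: [-2.219, 2.217, -0.004]
ft_force: [-0.2, -0.2, -0.5]
grip_width: 1.002
gripper_force: 0.0
```

Run:
```python
from h import *
s=arm.get_state();print(np.round(s["position"],1),s["grip_width"])
Pw=wristP();im=arm.grab_frame("wrist");cv2.imwrite("pics/w6.png",im)
p=proj(Pw,(444.2,32.2,69));print(p,blob(im,p,'black',28))
t=arm.grab_frame("top");cv2.imwrite("pics/t6.png",t)
print(blob(t,(273.5,178.9),'blue')[0])
```

```text
[445.1  32.3 127.3] 1.002058394936949
[314.91171244 252.47366657] (array([315.89644513, 251.8748068 ]), np.int32(647))
[273.496 178.888]
```

Black is seated: mark at (316,252), predicted (315,252). Next is blue.

Emit:
send_rows([
  {"dx":0,"dy":-0.34,"dz":0,"wx":0,"wy":0,"wz":0,"grip":-1},
  {"dx":-0.04,"dy":-1.0,"dz":0,"wx":0,"wy":0,"wz":0,"grip":-1},
  {"dx":-0.04,"dy":-1.75,"dz":0,"wx":0,"wy":0,"wz":0,"grip":-1},
  {"dx":-0.04,"dy":-2.5,"dz":0,"wx":0,"wy":0,"wz":0,"grip":-1},
  {"dx":-0.04,"dy":-3.1,"dz":0,"wx":0,"wy":0,"wz":0,"grip":-1},
  {"dx":-0.04,"dy":-3.35,"dz":0,"wx":0,"wy":0,"wz":0,"grip":-1},
  {"dx":-0.04,"dy":-3.35,"dz":0,"wx":0,"wy":0,"wz":0,"grip":-1},
  {"dx":-0.04,"dy":-3.35,"dz":0.4,"wx":0,"wy":0,"wz":0,"grip":-1},
  {"dx":-0.04,"dy":-3.35,"dz":0.9,"wx":0,"wy":0,"wz":0,"grip":-1},
  {"dx":-0.04,"dy":-3.35,"dz":1.3,"wx":0,"wy":0,"wz":0,"grip":-1},
  {"dx":-0.04,"dy":-3.35,"dz":1.5,"wx":0,"wy":0,"wz":0,"grip":-1},
  {"dx":-0.04,"dy":-3.35,"dz":1.5,"wx":0,"wy":0,"wz":0,"grip":-1},
], squeeze=45)

```text
time: 20.8
position: [643.5, 34.0, 34.2]
tool_rot: [2.221, -2.219, -0.002]
ft_force: [0.4, 0.5, 0.2]
grip_width: 1.0
gripper_force: 0.0
```

Emit:
send_rows([
  {"dx":0,"dy":0,"dz":0,"wx":0,"wy":0,"wz":0,"grip":-0.4},
  {"dx":0,"dy":0,"dz":0,"wx":0,"wy":0,"wz":0,"grip":1},
  {"dx":0,"dy":0,"dz":0,"wx":0,"wy":0,"wz":0,"grip":1},
  {"dx":0,"dy":0,"dz":0,"wx":0,"wy":0,"wz":0,"grip":1},
  {"dx":0,"dy":0,"dz":0,"wx":0,"wy":0,"wz":0,"grip":1},
  {"dx":0,"dy":0,"dz":0,"wx":0,"wy":0,"wz":0,"grip":1},
], squeeze=45)

```text
time: 21.55
position: [645.4, 34.3, 36.5]
tool_rot: [-2.221, 2.219, -0.002]
ft_force: [-1.8, 1.2, 5.9]
grip_width: 0.556
gripper_force: 46.8
```

Emit:
send_rows([
  {"dx":0,"dy":0,"dz":-0.4,"wx":0,"wy":0,"wz":0,"grip":1},
  {"dx":0,"dy":0,"dz":-1.0,"wx":0,"wy":0,"wz":0,"grip":1},
  {"dx":0,"dy":0,"dz":-1.5,"wx":0,"wy":0,"wz":0,"grip":1},
  {"dx":0.1,"dy":0.33,"dz":-1.5,"wx":0,"wy":0,"wz":0,"grip":1},
  {"dx":0.35,"dy":1.0,"dz":-1.5,"wx":0,"wy":0,"wz":0,"grip":1},
  {"dx":0.6,"dy":1.75,"dz":-1.5,"wx":0,"wy":0,"wz":0,"grip":1},
  {"dx":0.86,"dy":2.5,"dz":-1.5,"wx":0,"wy":0,"wz":0,"grip":1},
  {"dx":1.07,"dy":3.1,"dz":-1.5,"wx":0,"wy":0,"wz":0,"grip":1},
  {"dx":1.15,"dy":3.33,"dz":-1.5,"wx":0,"wy":0,"wz":0,"grip":1},
  {"dx":1.15,"dy":3.33,"dz":-1.5,"wx":0,"wy":0,"wz":0,"grip":1},
  {"dx":1.15,"dy":3.33,"dz":-1.2,"wx":0,"wy":0,"wz":0,"grip":1},
], squeeze=45)

```text
time: 22.92
position: [447.8, -34.2, 108.2]
tool_rot: [-2.22, 2.217, -0.005]
ft_force: [0.1, -0.4, -1.2]
grip_width: 0.546
gripper_force: 46.6
```

Emit:
send_rows([
  {"dx":0,"dy":0,"dz":0.4,"wx":0,"wy":0,"wz":0,"grip":1},
  {"dx":0,"dy":0,"dz":0.8,"wx":0,"wy":0,"wz":0,"grip":1},
  {"dx":0,"dy":0,"dz":1.0,"wx":0,"wy":0,"wz":0,"grip":1},
  {"dx":0,"dy":0,"dz":1.1,"wx":0,"wy":0,"wz":0,"grip":1},
  {"dx":0,"dy":0,"dz":1.15,"wx":0,"wy":0,"wz":0,"grip":1},
  {"dx":0,"dy":0,"dz":1.18,"wx":0,"wy":0,"wz":0,"grip":1},
  {"dx":0,"dy":0,"dz":1.2,"wx":0,"wy":0,"wz":0,"grip":1},
  {"dx":0,"dy":0,"dz":1.2,"wx":0,"wy":0,"wz":0,"grip":1},
], squeeze=45)

```text
time: 23.92
position: [445.4, -34.8, 36.5]
tool_rot: [-2.221, 2.219, -0.002]
ft_force: [-2.8, 0.3, 7.1]
grip_width: 0.549
gripper_force: 47.3
```

Release, rise, and back off high for a clear view.

Emit:
send_rows([
  {"dx":0,"dy":0,"dz":0,"wx":0,"wy":0,"wz":0,"grip":0.0},
  {"dx":0,"dy":0,"dz":0,"wx":0,"wy":0,"wz":0,"grip":-0.4},
  {"dx":0,"dy":0,"dz":0,"wx":0,"wy":0,"wz":0,"grip":-1},
  {"dx":0,"dy":0,"dz":0,"wx":0,"wy":0,"wz":0,"grip":-1},
  {"dx":0,"dy":0,"dz":0,"wx":0,"wy":0,"wz":0,"grip":-1},
  {"dx":0,"dy":0,"dz":0,"wx":0,"wy":0,"wz":0,"grip":-1},
  {"dx":0,"dy":0,"dz":-0.4,"wx":0,"wy":0,"wz":0,"grip":-1},
  {"dx":0,"dy":0,"dz":-1.2,"wx":0,"wy":0,"wz":0,"grip":-1},
  {"dx":0,"dy":0,"dz":-2.0,"wx":0,"wy":0,"wz":0,"grip":-1},
  {"dx":0.6,"dy":0,"dz":-2.5,"wx":0,"wy":0,"wz":0,"grip":-1},
  {"dx":1.4,"dy":0,"dz":-2.5,"wx":0,"wy":0,"wz":0,"grip":-1},
  {"dx":2.2,"dy":0,"dz":-2.5,"wx":0,"wy":0,"wz":0,"grip":-1},
], squeeze=45)

```text
time: 25.42
position: [444.9, -168.1, 185.8]
tool_rot: [-2.222, 2.219, -0.002]
ft_force: [-0.3, 0.8, -0.4]
grip_width: 1.0
gripper_force: 0.0
```

Emit:
send_rows([
  {"dx":0.8,"dy":0,"dz":0,"wx":0,"wy":0,"wz":0,"grip":-1},
  {"dx":1.6,"dy":0,"dz":0,"wx":0,"wy":0,"wz":0,"grip":-1},
  {"dx":2.2,"dy":0,"dz":0,"wx":0,"wy":0,"wz":0,"grip":-1},
  {"dx":2.2,"dy":0,"dz":0,"wx":0,"wy":0,"wz":0,"grip":-1},
])

```text
time: 25.92
position: [444.4, -300.8, 184.4]
tool_rot: [2.217, -2.225, -0.001]
ft_force: [-0.6, 0.6, -0.6]
grip_width: 1.0
gripper_force: 0.0
```

Run:
```python
from h import *
Ps=[P("top"),P("scene")]
it,isc=arm.grab_frame("top"),arm.grab_frame("scene")
cv2.imwrite("pics/end.png",np.hstack([cv2.resize(it,(400,300)),cv2.resize(isc,(400,300))]))
for k,x,y in(('blue',445.4,-34.2),('black',444.2,32.2),('green',443,98.5),('red',441.6,164.7)):
    try: print(k,tri(Ps,[blob(i,proj(p,(x,y,69)),k,12)[0] for i,p in zip((it,isc),Ps)]).round(1))
    except Exception as e: print(k,e)
```

```text
blue [445.4 -34.6  67.9]
black [444.   31.8  67.2]
green [442.4  98.4  66.8]
red [440.9 166.1  66.5]
```

View pics/end.png

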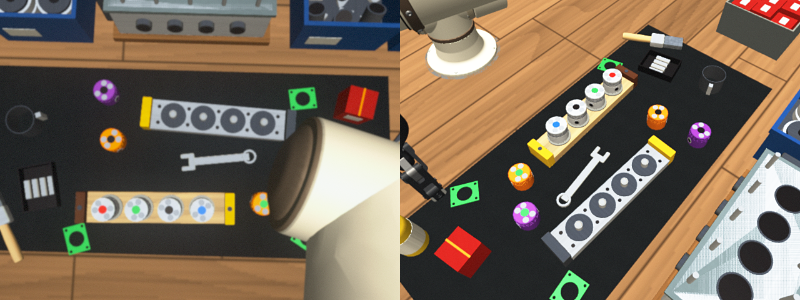

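All four pistons stand seated. From the yellow end in the left half, they are blue (203,209), black (169,210), green (136,210) and red (103,210). The measured crowns are within 2 mm of the posts, and the arm is clear.

```bash
python3 -c "
from rig import arm
print(arm.hand_in())"
```

```text
the job is handed in; nothing more can be done
None
```

I moved all four pistons to the build rack in order from its yellow end (blue, black, green, red) and handed in at about 26 s; the final camera check showed each upright, seated and within 2 mm of its post, but no verdict was returned.

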